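# Put a finished battery pack away in the roll-top locker

### The arm

A 6-joint arm with a two-finger parallel gripper is mounted at the origin on the work surface. World frame = base frame: x ahead of the robot, y to its left, z up, the work surface at z = 0. Lengths are in mm, angles in rad, forces in N, time in s.
With the tool pointing down it reaches from about 325 to 775 mm from the base axis. Payload 5.5 kg.
Tool frame: the origin (TCP) lies at the very end of the fingers, on their centre line; the grasp point (between the pads) lies 19 mm behind it; y points along the fingers, x is the direction in which the jaws open and shut, and the axes are right-handed (so a half turn about y gives the same grasp; the last joint's range is limited). The gripper opens to 85 mm and grips with 20 to 120 N. Pads are 22 mm wide; open, the fingers measure 114 mm over their backs; the gripper's body (76 mm by 85 mm) begins 54 mm behind the grasp point. The pads swing forward as they close: fully open they stand 13 mm farther back than shut.
Start: joints at [1.249, 0.091, 1.231, -0, 1.82, -0.057], TCP at [157.034, 579.1, 202.075] pointing down, gripper open.
Joint ranges: [-2.87, 2.87], [-0.86, 2.18], [0.17, 2.46], [-1.51, 4.65], [0.06, 2.69], [-2.65, 2.65]. Speed limits (rad/s): [2.57, 2.57, 3.01, 3.14, 3.14, 3.14].

### API

Orientations are given as a unit quaternion [w, x, y, z].
In Python, from cell import r, imaging gives the robot as it stands.
- The arm moves only by the shell command python3 -m creep 'ROWS'. ROWS is text: rows parted by semicolons, each of 5 numbers parted by spaces: the shift along the tool's x, y, z in cm, then the turn about the tool's y in degrees, then the opening, from 0 (shut) to 1 (fully open). A call has 1 to 12 rows; each row is the pose to reach, as a shift and turn from the pose commanded when the call began, along the tool's axes at that moment; what a row does not reach only later rows make up. A row lasts 1/8 s, in which the tool goes at most 62.5 mm and 10.7 degrees, less where a joint would pass 70% of its speed; a pose out of reach is approached as far as the arm can. A call with a gripper value outside its range is refused whole. The fingers move at their own pace and stop on an object; the grip force is fixed at half the most. Time passes only in rows, so rows that repeat a pose let the fingers close. It gives the time, the measured TCP pose, the force and the opening at its end, in the units of the state.
- r.get_obs(): the state, without advancing time (a new reading comes with each control period).
- imaging.grab_frame(name): name is "side" or "top"; returns a dict with "color" (384x512x3 uint8, blue, green, red), "fx", "fy", "cx", "cy" (pixels), "view" (4x4, takes a point from world to camera coordinates). Camera axes: x right, y down, z forward; pixel columns grow to the right and rows downward; lengths in mm; the calibration is good to about 2 mm. A picture is of the moment at which its call begins. There is no depth.
- r.sign_off(): hands the job in, once; it reports no verdict.
The state is a dict: "clock": time; "q": joint angles; "qd": joint speeds; "effort": joint torques, N m; "ee_pos": TCP position; "tcp_rot": TCP orientation; "wrist_force": force on the tool from outside, world axes, zero at the start; "ft_torque": the same for the moment, N m; "width": opening from 0.0 (shut) to 1.0 (fully open).
Only numpy, scipy, OpenCV 4.12 (cv2) and the standard library are available. Lean on these libraries where they do the work, as an engineer would, in place of code of your own. Each camera call takes 0.05 s, during which the arm holds its last target.

### The job

Roll the slatted shutter of the pack locker up until it stays open by itself with your hand off it. Then take the finished eight-cell pack from the blue mat and set it down, not dropped, upright and fully home in the one empty bay inside; leave the shutter standing open, and do not disturb the packs already stored, the half-built four-cell pack or the solder reel.

Things in the scene. Friction and masses are not known exactly. Their poses are not given: they have to be found in the camera images.
- locker: grey steel roll-top locker, fixed, 370 deep (x), 374 wide (y), 230 high. Origin on the bench under the axis of its round side tracks; that axis runs along y at z = 45. Own -x is the front. Cheeks 12 thick, inner faces at y = -175, +175, quarter-round (radius 185) in front. Sill at x = -172, 60 high. Inner floor 20 above the bench, open above at x < 42 once the shutter is up; hood behind. All mm
- shutter (a joint): slatted aluminium shutter on the track axis: 0 shut, 1.40 rad fully open (stop), grows as it is raised. About 0.9 kg, nearly half of it in the lift rail at the lower edge: 5 to 6 N at the bar when shut, less as it rises. Let go below about 0.9 rad it runs back shut; beyond about 1.05 rad its weight carries it on to the open stop, where it stays
- shutter_bar (a point): middle of the steel pull bar on the lift rail: round, 10 mm thick, along the locker's y, on two posts 58 mm either side, 35 mm of clear space behind it. It moves on a circle of radius 210 mm about the track axis: shut, 10 degrees above level in front of the axis (locker frame x = -207, z = 81 mm); fully open, straight above it (x = 0, z = 255). Axes turn with the shutter
- free_bay (a point): centre of the floor of the one empty bay, 20 mm above the bench; x along the bay's length, y across. Three bays side by side at x = -97, y = -90, 0, +90 mm in the locker's frame (which is empty is random), each 56 wide (y) x 96 mm long (x) clear between thin ribs 22 mm high
- pack_mid (a point): centre (half-way up) of the finished pack: eight upright round cells in two rows of four, green wrap, 74 long (x) x 37 wide (y) x 67 mm high, about 0.39 kg, standing on the 3 mm thick blue mat; z up
- half_pack_mid (a point): centre of the half-built pack, four cells, 37 x 37 x 67 mm, also standing on the mat; to be left alone
- stored_a: an eight-cell pack like the finished one, standing in one of the bays, long side along the bay; origin under its centre; to be left alone
- stored_b: a second stored eight-cell pack in another bay; origin under its centre; to be left alone
- reel: solder reel standing on the mat, 58 mm across, 42 mm high; origin under its centre; to be left alone

How it is judged (in metres and radians):
On the way:
1. the shutter stands open by itself, the robot's fingers off it (value of joint shutter above 1.3 rad and contact force between the fingers and anything else below 0.1 N), for 0.3 s.
At the end, for the whole second after the job is handed in: the shutter rests open (above 1.3 rad) and the eight-cell pack stands still on the floor of the empty bay, between its ribs, upright within 0.06 rad, its centre within 16 mm along and 14 mm across the bay's centre (value of joint shutter above 1.3 rad and x of pack_mid in the frame of free_bay between -0.016 and 0.016 m and y of pack_mid in the frame of free_bay between -0.014 and 0.014 m and z of pack_mid in the frame of free_bay between 0.03 and 0.037 m and angle between pack_mid's own z axis and vertical below 0.06 rad and linear speed of pack below 0.02 m/s); the robot touches nothing.
It fails at once if the pack is dropped: let fall from more than 20 mm above the bay floor (contact force between pack and anything else below 0.05 N and height (world z) of pack_mid above 0.0735 m).
It fails at once if a stored pack is shifted more than 20 mm or tipped (distance of any of stored_a, stored_b from where it was at the start of the episode above 0.02 m or angle between any of stored_a, stored_b's own z axis and vertical above 0.3 rad).
It fails at once if the half-built pack or the solder reel is shifted more than 20 mm or tipped (distance of any of half_pack_mid, reel from where it was at the start of the episode above 0.02 m or angle between any of half_pack_mid, reel's own z axis and vertical above 0.3 rad).
It also fails if it takes over 56 s, if anything falls off the work surface, if the arm or the gripper's body presses on something with over 40 N, if the wrist force passes 120 N, or if a joint passes its speed limit or range.

## Working session

There is one attempt and no reset: what is moved stays moved. The work goes in short steps, Python scripts to look and compute and a shell command to move; the robot and the scene stay as the last step left them, time stands still between calls to the robot, and variables do not carry over. Pictures are saved under pics/ and viewed, and the job is handed in when it is done.

```bash
ls; mkdir -p pics; python3 - <<'E'
from cell import r, imaging
import cv2,numpy as np
o=r.get_obs(); print({k:np.round(v,3).tolist() for k,v in o.items()})
for n in ("side","top"):
    f=imaging.grab_frame(n); cv2.imwrite(f"pics/{n}0.png",f["color"]); print(n,f["fx"],f["fy"],f["cx"],f["cy"],np.round(f["view"],4).tolist())
E
```

```text
pics
{'clock': 0.0, 'q': [1.249, 0.092, 1.232, 0.0, 1.82, -0.057], 'qd': [-0.001, 0.0, 0.0, -0.0, -0.002, 0.001], 'effort': [0.001, -45.873, -41.802, 0.0, 0.012, 0.0], 'ee_pos': [156.92, 578.743, 200.925], 'tcp_rot': [-0.561, 0.562, 0.429, -0.43], 'wrist_force': [-0.058, -0.108, 0.133], 'ft_torque': [0.016, -0.007, -0.013], 'width': 0.998}
side 401.21613177727835 401.21613177727835 255.7689404162574 199.97196291054166 [[0.2764, 0.961, 0.0087, -246.3973], [0.9065, -0.2577, -0.3344, -400.6447], [-0.3191, 0.1003, -0.9424, 1211.8316], [0.0, 0.0, 0.0, 1.0]]
top 370.3845542130105 370.3845542130105 251.73186342617387 189.94342223255808 [[0.0022, -1.0, -0.0061, 138.3635], [-0.9969, -0.0017, -0.0788, 518.3694], [0.0787, 0.0063, -0.9969, 881.0672], [0.0, 0.0, 0.0, 1.0]]
```

View pics/side0.png

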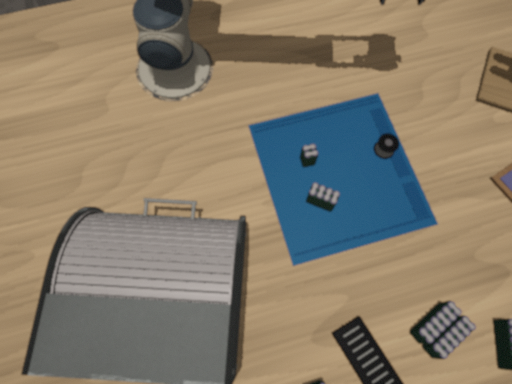

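View pics/top0.png

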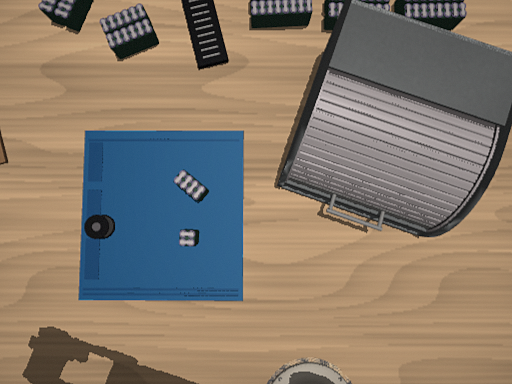

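```bash
python3 - <<'E'
import cv2
s=cv2.imread("pics/side0.png");t=cv2.imread("pics/top0.png")
Z=lambda i,x0,y0,x1,y1,k:cv2.resize(i[y0:y1,x0:x1],None,fx=k,fy=k,interpolation=cv2.INTER_CUBIC)
cv2.imwrite("pics/a1.png",Z(s,130,190,220,230,8))
cv2.imwrite("pics/a2.png",Z(t,270,170,450,245,4))
cv2.imwrite("pics/a3.png",Z(s,290,130,410,220,6))
cv2.imwrite("pics/a4.png",Z(t,80,150,230,260,5))
E
```

```text
(no output)
```

View pics/a1.png

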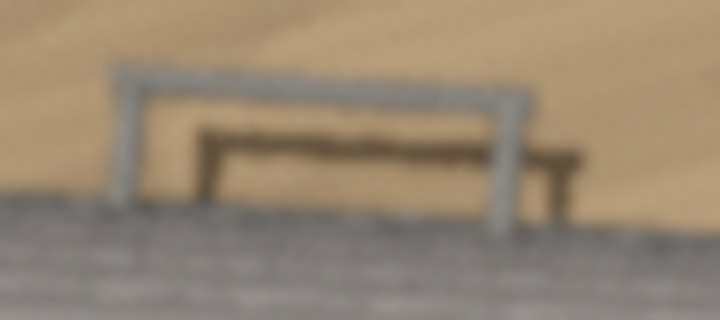

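View pics/a2.png

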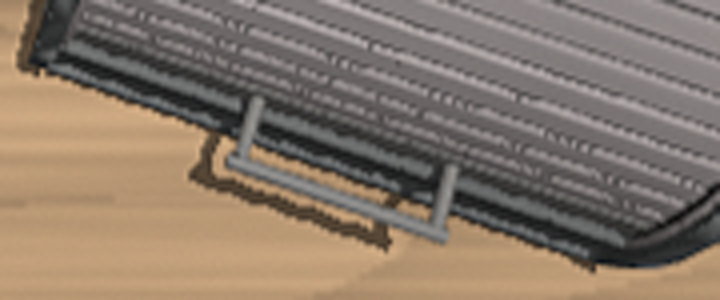

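View pics/a3.png

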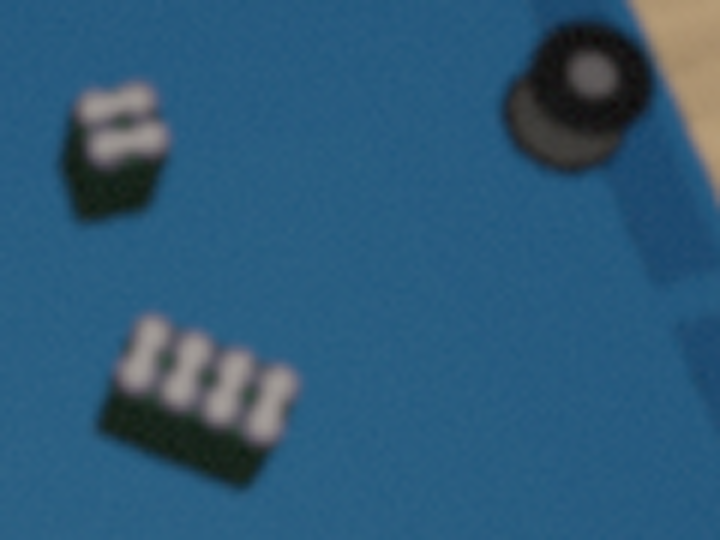

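View pics/a4.png

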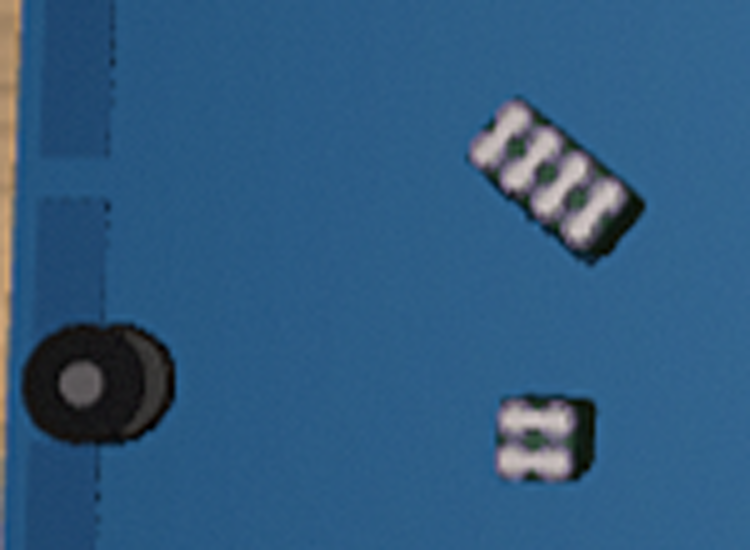

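```bash
cat > h.py <<'E'
import cv2,numpy as np
from cell import r, imaging
def snap(n,tag):
    f=imaging.grab_frame(n); cv2.imwrite(f"pics/{n}{tag}.png",f["color"]); return f
def ray(f,uv):
    V=np.array(f["view"]); d=np.array([(uv[0]-f["cx"])/f["fx"],(uv[1]-f["cy"])/f["fy"],1.])
    R=V[:3,:3]; return -R.T@V[:3,3], R.T@d
def onz(f,uv,z):
    o,d=ray(f,uv); return o+d*(z-o[2])/d[2]
def tri(fs,uvs):
    A=np.zeros((3,3));b=np.zeros(3);P=[]
    for f,uv in zip(fs,uvs):
        o,d=ray(f,uv);d/=np.linalg.norm(d);M=np.eye(3)-np.outer(d,d);A+=M;b+=M@o;P.append((o,M))
    p=np.linalg.solve(A,b); return p,[round(float(np.linalg.norm(M@(p-o))),1) for o,M in P]
def proj(f,p):
    c=np.array(f["view"])@np.append(p,1); return np.array([f["fx"]*c[0]/c[2]+f["cx"],f["fy"]*c[1]/c[2]+f["cy"]])
def caps(img,box):
    x0,y0,x1,y1=box; c=img[y0:y1,x0:x1].astype(int)
    m=((c.min(2)>100)&(c.max(2)-c.min(2)<45)).astype(np.uint8)
    pts=np.argwhere(m)[:,::-1]+[x0,y0]
    return m,pts
def tool(p):  # world vector -> tool axes cm
    from scipy.spatial.transform import Rotation as R
    o=r.get_obs();q=o["tcp_rot"];T=R.from_quat([q[1],q[2],q[3],q[0]]).as_matrix()
    return T,o
E
python3 - <<'E'
from h import *
S=snap("side","1");T=snap("top","1")
u=lambda c,k,x0,y0:((c[0]+.5)/k-.5+x0,(c[1]+.5)/k-.5+y0)
a,ra=tri([S,T],[u((127,80),8,130,190),u((441,237),4,270,170)])
b,rb=tri([S,T],[u((510,99),8,130,190),u((239,160),4,270,170)])
print("bar ends",a,ra,b,rb,np.linalg.norm(a-b)); m=(a+b)/2
d=(b-a)/np.linalg.norm(b-a); print("mid",m,"y dir ang",np.degrees(np.arctan2(d[1],d[0])))
for nm,bs,bt in(("pack",(295,178,350,215),(165,165,215,205)),("half",(295,140,325,170),(175,225,205,252))):
    ms,ps=caps(S["color"],bs);mt,pt=caps(T["color"],bt)
    p,res=tri([S,T],[ps.mean(0),pt.mean(0)]);print(nm,len(ps),len(pt),p,res)
    for f,q in((S,ps),(T,pt)):
        w=np.array([onz(f,x,p[2])[:2] for x in q],np.float32)
        rect=cv2.minAreaRect(w); bx=cv2.boxPoints(rect)
        e=max(bx[1]-bx[0],bx[2]-bx[1],key=np.linalg.norm)
        print(rect[0],rect[1],"long ang",np.degrees(np.arctan2(e[1],e[0])))
M,o=tool(0);print(M.round(3),o["ee_pos"])
E
```

```text
bar ends [ 426.10987397 -150.40606961   76.30247271] [0.6, 0.6] [468.58363954 -36.55244109  85.63567003] [1.0, 1.0] 121.876076654013
mid [447.34675676 -93.47925535  80.96907137] y dir ang 69.54167402264883
pack 254 295 [527.06250922 283.68386136  68.46221321] [0.8, 0.8]
(526.541259765625, 282.9599304199219) (69.87983703613281, 33.57253646850586) long ang 51.643738
(526.9323120117188, 284.169189453125) (69.7360610961914, 32.78165817260742) long ang 50.462868
half 113 154 [403.93791213 287.33540435  68.37601103] [0.5, 0.5]
(404.31219482421875, 286.61151123046875) (32.98726272583008, 32.461299896240234) long ang 85.66525
(403.9335021972656, 287.93670654296875) (31.77320098876953, 34.105628967285156) long ang -89.86239
[[ 0.262 -0.    -0.965]
 [ 0.965 -0.001  0.262]
 [-0.001 -1.     0.   ]] [156.97413039 578.89224002 201.36353299]
```

```bash
python3 - <<'E'
from h import *
import types
T=imaging.grab_frame("top");S=imaging.grab_frame("side")
# rear/front lines of the locker: dark/grey hood front edge & slats by Hough segments
for n,f,box in(("top",T,(270,0,512,245)),("side",S,(20,190,250,384))):
    x0,y0,x1,y1=box
    g=cv2.cvtColor(f["color"],cv2.COLOR_BGR2GRAY)[y0:y1,x0:x1]
    L=cv2.createLineSegmentDetector().detect(cv2.resize(g,None,fx=2,fy=2,interpolation=cv2.INTER_CUBIC))[0][:,0]/2
    out=[]
    for l in L:
        if np.hypot(l[2]-l[0],l[3]-l[1])<70: continue
        p,q=l[:2]+[x0,y0],l[2:]+[x0,y0]
        # back-project to a z plane; long y-lines are horizontal
        for z in (60,200):
            a,b=onz(f,p,z),onz(f,q,z)
            out.append((z,round(float(np.degrees(np.arctan2(b[1]-a[1],b[0]-a[0]))%180),1)))
    print(n,[o for o in out if 60<o[1]<80])
E
```

```text
top [(60, 70.6), (200, 70.6), (60, 70.6), (200, 70.6), (60, 70.7), (200, 70.7), (60, 70.6), (200, 70.6), (60, 70.5), (200, 70.5), (60, 70.6), (200, 70.6), (60, 70.6), (200, 70.6), (60, 70.6), (200, 70.6), (60, 70.6), (200, 70.6), (60, 70.6), (200, 70.6), (60, 70.6), (200, 70.6), (60, 70.5), (200, 70.5), (60, 70.6), (200, 70.6), (60, 70.6), (200, 70.6), (60, 70.6), (200, 70.6), (60, 70.5), (200, 70.5), (60, 70.6), (200, 70.6), (60, 70.6), (200, 70.6)]
side [(60, 70.6), (200, 70.6), (60, 70.6), (200, 70.6), (60, 70.6), (200, 70.6), (60, 70.6), (200, 70.6), (60, 70.7), (200, 70.7), (60, 70.6), (200, 70.6)]
```

```bash
python3 -m creep '-4.8 -3 -3.8 10 1; -9.6 -3 -7.6 20 1; -14.4 -3 -11.4 30 1; -19.2 -3 -15.2 40 0.5; -24 -3 -19 50 0.4; -28.8 -2 -22.8 60 0.4; -33.6 0 -26.6 70 0.4; -38.4 2 -30.4 80 0.4; -43.2 3 -34.2 90 0.4; -48 4 -38 95 0.4; -52.5 5 -42 95 0.4; -57.3 5 -45.6 95 0.4'
```

```text
clock: 1.8
ee_pos: [447.3, -95.2, 151.2]
tcp_rot: [0.696, -0.696, 0.124, -0.124]
wrist_force: [0.8, 0.7, 0.3]
width: 0.4
```

```bash
python3 - <<'E'
from h import *
M,o=tool(0);print(M.round(3),o["ee_pos"],np.degrees(np.arctan2(M[1,0],M[0,0])))
S=snap("side","2");T=snap("top","2")
a=S["color"][130:260,60:300];b=T["color"][120:280,250:450]
cv2.imwrite("pics/c2.png",np.hstack([cv2.resize(a,(400,217)),cv2.resize(b,(400,320))[:217]]) if 0 else cv2.resize(a,None,fx=3,fy=3))
cv2.imwrite("pics/d2.png",cv2.resize(b,None,fx=3,fy=3))
E
```

```text
[[ 0.939 -0.001  0.345]
 [-0.345  0.001  0.939]
 [-0.001 -1.     0.   ]] [447.29535618 -95.2350423  151.21689079] -20.19270138434232
```

View pics/c2.png

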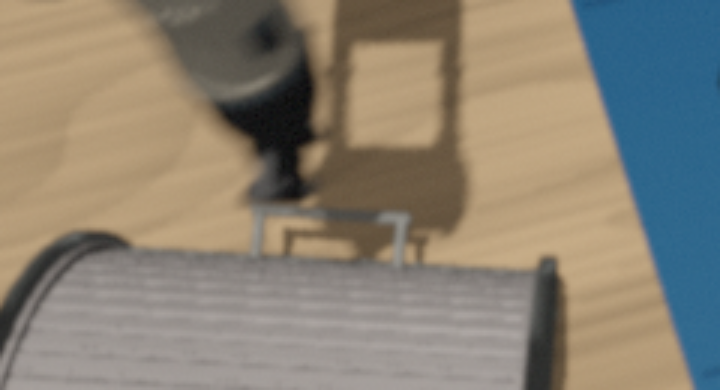

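View pics/d2.png

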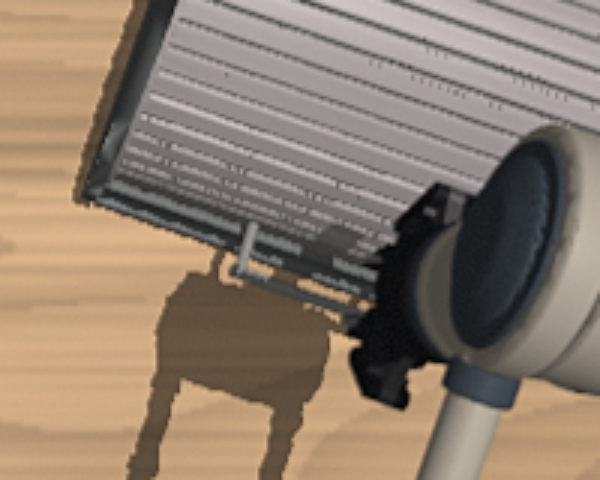

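```bash
python3 - <<'E'
from h import *
f=imaging.grab_frame("side");t=imaging.grab_frame("top")
o=r.get_obs();p=o["ee_pos"]
q=proj(f,p);print(q,(q-[60,130])*3,proj(f,[447.3,-93.5,81]));q=proj(t,p);print((q-[250,120])*3)
E
```

```text
[163.02437103 190.37580808] [309.07311308 181.12742423] [169.31233793 200.72656927]
[343.12329538 298.51855581]
```

```bash
python3 - <<'E'
from h import *
f=snap("side","3");t=snap("top","3")
p=r.get_obs()["ee_pos"]
M,_=tool(0)
for n,g,(x0,y0,x1,y1),k in(("e3",f,(120,140,210,220),8),("e4",t,(300,170,420,270),6)):
    im=cv2.resize(g["color"][y0:y1,x0:x1],None,fx=k,fy=k,interpolation=cv2.INTER_CUBIC)
    for dx in(-17,17):
      for h in(0,73,150):
        q=((proj(g,p+M[:,0]*dx-M[:,1]*h)-[x0,y0])*k).astype(int);cv2.circle(im,tuple(map(int,q)),4,(0,0,255) if h==0 else (0,255,255) if h==73 else (0,255,0),-1)
    cv2.imwrite(f"pics/{n}.png",im)
E
```

```text
(no output)
```

View pics/e3.png

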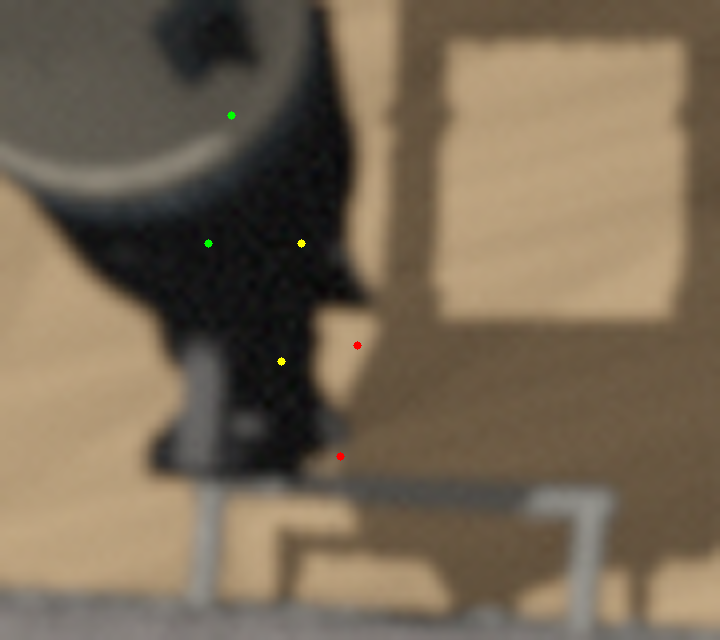

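View pics/e4.png

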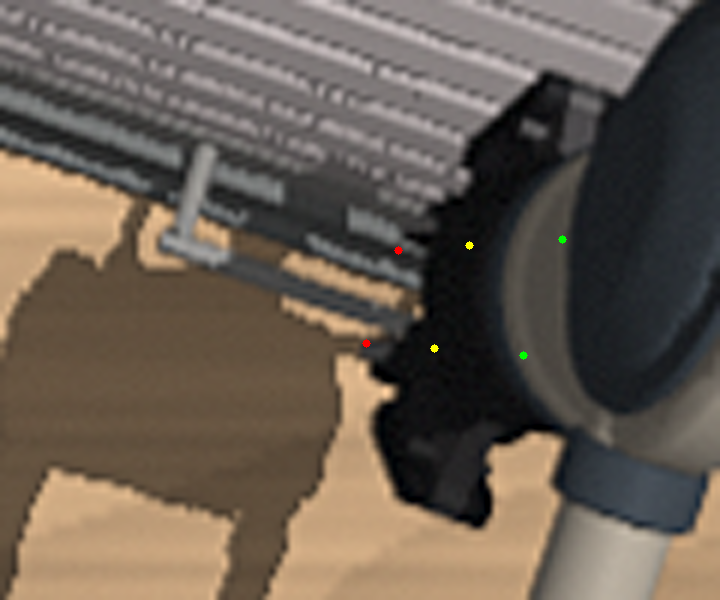

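```bash
python3 - <<'E'
from h import *
f=imaging.grab_frame("side");t=imaging.grab_frame("top")
print(proj(f,[0,0,0]),proj(t,[0,0,0]), "campos",ray(f,(0,0))[0],ray(t,(0,0))[0])
print("mat pts z3:")
for uv in((385,88),(254,127),(296,262),(436,222)): print(onz(f,uv,3)[:2])
for uv in((85,131),(243,131),(243,300),(80,300)): print(onz(t,uv,3)[:2])
cv2.imwrite("pics/f.png",cv2.resize(f["color"][0:240,60:260],None,fx=2.5,fy=2.5,interpolation=cv2.INTER_CUBIC))
cv2.imwrite("pics/g.png",cv2.resize(t["color"][144:384,250:512],None,fx=2.5,fy=2.5,interpolation=cv2.INTER_CUBIC))
E
```

```text
[174.19113204  67.32554782] [309.89734232 407.85644448] campos [ 817.9935983    11.94116737 1010.20170473] [447.07835014 133.74550117 919.98031894]
mat pts z3:
[243.06334883 585.37078745]
[263.68345625 175.28545176]
[664.62752191 171.01583725]
[665.18870149 557.09280788]
[667.90815867 560.35767359]
[668.2027952 161.789964 ]
[251.54339991 160.09563711]
[250.15144956 556.78350605]
```

View pics/f.png

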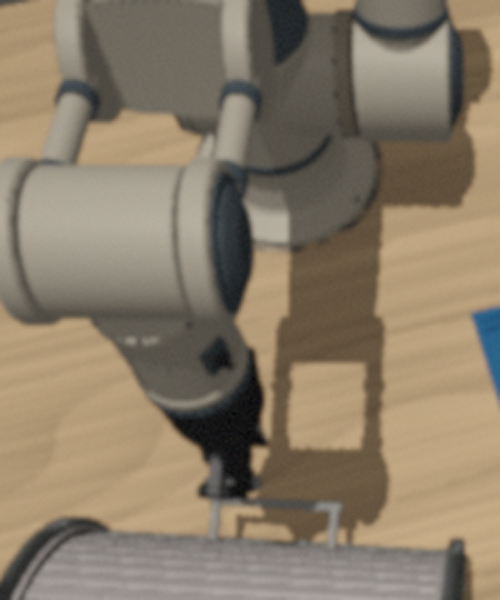

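View pics/g.png

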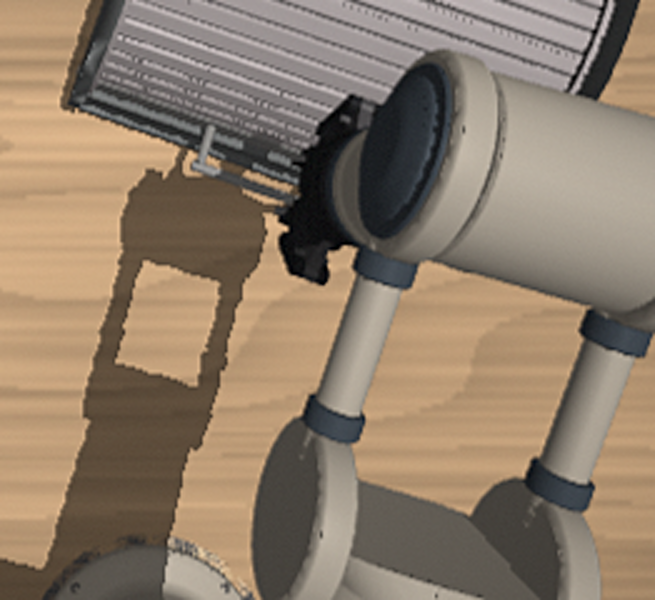

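```bash
python3 - <<'E'
from h import *
f=imaging.grab_frame("side");t=imaging.grab_frame("top")
o=r.get_obs();print(o["q"],o["ee_pos"],o["width"])
for s in((230,470),(310,470),(150,470),(330,430)):
  for tt in((430,250),(375,350),(400,370),(430,210)):
    print(s,tt,*[x if isinstance(x,list) else x.round(0) for x in tri([f,t],[(s[0]/8+120,s[1]/8+140),(tt[0]/6+300,tt[1]/6+170)])])
E
```

```text
[-2.77810592e-01 -3.04772236e-01  1.68652030e+00  1.09113599e-04
  1.75891777e+00  7.21628362e-02] [447.17251243 -92.13023034 152.51109246] 0.4004082601420289
(230, 470) (430, 250) [ 460. -121.  147.] [9.8, 9.8]
(230, 470) (375, 350) [ 422. -132.   53.] [13.8, 13.8]
(230, 470) (400, 370) [ 416. -140.   42.] [8.2, 8.2]
(230, 470) (430, 210) [ 473. -114.  175.] [11.7, 11.7]
(310, 470) (430, 250) [ 464. -109.  151.] [1.1, 1.1]
(310, 470) (375, 350) [ 426. -119.   57.] [1.7, 1.7]
(310, 470) (400, 370) [ 420. -125.   49.] [3.9, 3.9]
(310, 470) (430, 210) [ 476. -103.  178.] [1.2, 1.2]
(150, 470) (430, 250) [ 458. -132.  147.] [20.6, 20.6]
(150, 470) (375, 350) [ 420. -144.   56.] [25.8, 25.8]
(150, 470) (400, 370) [ 413. -152.   42.] [20.4, 20.4]
(150, 470) (430, 210) [ 471. -125.  176.] [22.2, 22.2]
(330, 430) (430, 250) [464. -99. 177.] [2.7, 2.7]
(330, 430) (375, 350) [ 427. -108.   89.] [0.1, 0.1]
(330, 430) (400, 370) [ 422. -114.   83.] [5.6, 5.6]
(330, 430) (430, 210) [475. -93. 202.] [0.4, 0.4]
```

```bash
python3 -m creep '0 -5 0 0 0; 0 -5 0 0 0; 0 -5 0 0 0; 0 -5 0 0 0;0 -5 0 0 0'; python3 - <<'E'
from h import *
snap("side","c0");snap("top","c0")
E
python3 -m creep '0 0 0 0 1; 0 0 0 0 1; 0 0 0 0 1; 0 0 0 0 1;0 0 0 0 1'
python3 - <<'E'
from h import *
f=snap("side","c1");t=snap("top","c1")
M,o=tool(0);p=o["ee_pos"];print(p,o["width"],o["q"])
for n,g,(x0,y0,x1,y1),k in(("side",f,(110,120,210,210),4),("top",t,(320,150,420,270),4)):
    ims=[]
    for c in(0,1):
        im=cv2.resize(cv2.imread(f"pics/{n}c{c}.png")[y0:y1,x0:x1],None,fx=k,fy=k,interpolation=cv2.INTER_CUBIC)
        for dx in ((0,),(-42,42))[c]:
          for h in(0,54+19):
            q=((proj(g,p+M[:,0]*dx-M[:,1]*h)-[x0,y0])*k);cv2.circle(im,tuple(int(v) for v in q),3,(0,0,255) if h==0 else (0,255,255),-1)
        ims.append(im)
    cv2.imwrite(f"pics/h{n}.png",np.hstack(ims))
E
```

```text
clock: 2.92
ee_pos: [446.8, -93.1, 201.0]
tcp_rot: [0.696, -0.696, 0.124, -0.123]
wrist_force: [0.4, 0.3, -0.1]
width: 0.002
clock: 3.65
ee_pos: [447.2, -93.3, 202.1]
tcp_rot: [-0.696, 0.696, -0.124, 0.124]
wrist_force: [0.2, -0.4, 0.2]
width: 0.998
[447.2011352  -93.26694993 202.12356175] 0.9981683688430715 [-2.80104284e-01 -2.94940305e-01  1.59089155e+00 -1.80428024e-06
  1.84556473e+00  7.19250920e-02]
```

View pics/hside.png

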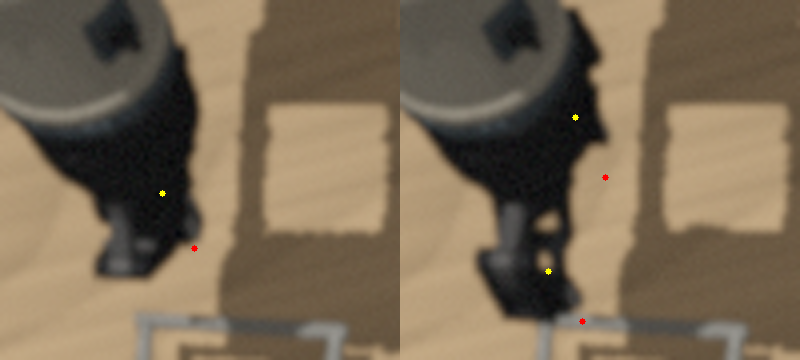

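View pics/htop.png

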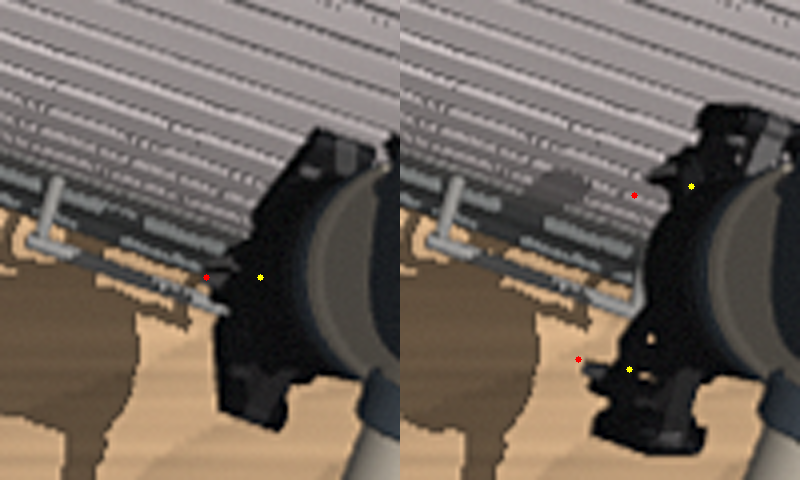

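```bash
python3 - <<'E'
from h import *
f=imaging.grab_frame("side");t=imaging.grab_frame("top")
M,o=tool(0);p=o["ee_pos"]
S=lambda u:(u[0]/4+110,u[1]/4+120)
T=lambda u:(u[0]/4+320,u[1]/4+150)
for n,s,tt in(("closed rear corner L",(100,275),(375,145)),("closed rear corner R",(155,275),(317,130)),("open rearR",(560,318),(705,105)),("o2",(1+560-400,318),(305,105))):
    if s[0]>400:s=(s[0]-400,s[1])
    if tt[0]>400:tt=(tt[0]-400,tt[1])
    w,e=tri([f,t],[S(s),T(tt)]);d=w-p;print(n,w.round(),e,"tool xyz",(M.T@d).round())
E
```

```text
closed rear corner L [ 502. -124.  320.] [1.7, 1.7] tool xyz [  62. -118.  -10.]
closed rear corner R [ 508. -100.  319.] [2.3, 2.3] tool xyz [  59. -117.   15.]
open rearR [ 520. -105.  297.] [1.5, 1.5] tool xyz [ 73. -95.  14.]
o2 [ 520. -105.  297.] [1.7, 1.7] tool xyz [ 73. -95.  15.]
```

```bash
python3 -m creep '0 2 0 -0.8 0.36; 0 4 0 -0.8 0.36; 0 6 0 -0.8 0.36; 0 8 0 -0.8 0.36; 0 9.5 0 -0.8 0.36; 0 11 0 -0.8 0.36; 0 12.5 0 -0.8 0.36; 0 13.4 0 -0.8 0.36; 0 13.4 0 -0.8 0.36'; python3 - <<'E'
from h import *
f=snap("side","4");t=snap("top","4")
cv2.imwrite("pics/i.png",np.hstack([cv2.resize(g["color"][a:a+75,b:b+75],None,fx=5,fy=5,interpolation=cv2.INTER_CUBIC) for g,a,b in((f,155,130),(t,180,310))]))
E
```

```text
clock: 4.97
ee_pos: [446.8, -93.2, 67.3]
tcp_rot: [0.697, -0.697, 0.119, -0.119]
wrist_force: [-0.2, -0.4, -0.4]
width: 0.357
```

View pics/i.png

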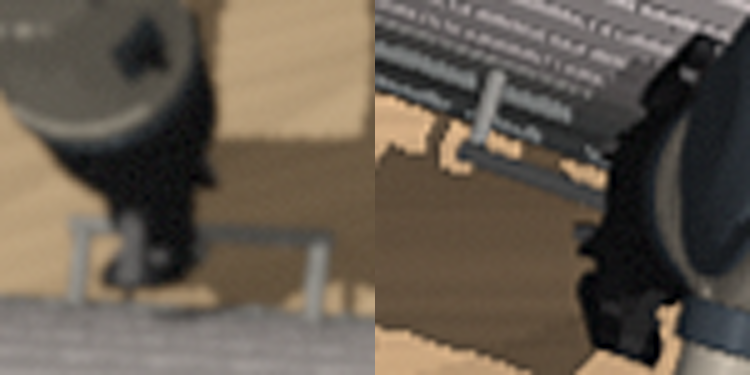

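```bash
python3 -m creep '0 0 0 0 0; 0 0 0 0 0; 0 0 0 0 0; 0 0 0 0 0'
```

```text
clock: 5.58
ee_pos: [447.2, -93.3, 68.2]
tcp_rot: [-0.697, 0.697, -0.119, 0.119]
wrist_force: [0.1, -0.2, -0.3]
width: 0.003
```

```bash
python3 - <<'E'
from h import *
f=snap("side","5");t=snap("top","5")
cv2.imwrite("pics/i5.png",np.hstack([cv2.resize(g["color"][a:a+50,b:b+50],None,fx=8,fy=8,interpolation=cv2.INTER_CUBIC) for g,a,b in((f,175,140),(t,195,320))]))
E
```

```text
(no output)
```

View pics/i5.png

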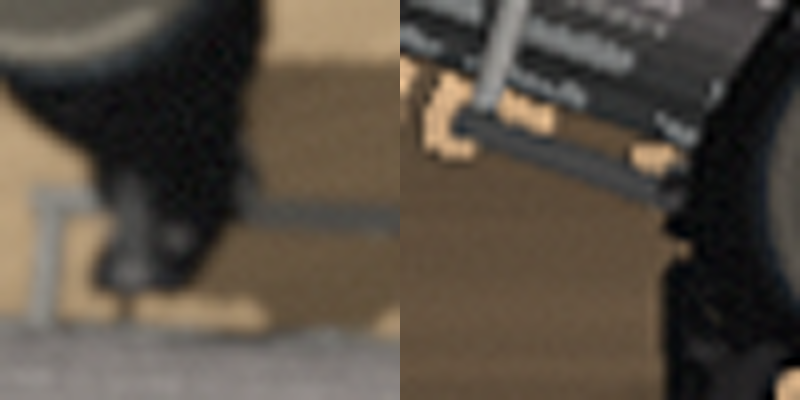

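```bash
python3 - <<'E'
from h import *
f=imaging.grab_frame("side");t=imaging.grab_frame("top")
M,o=tool(0);p=o["ee_pos"];print(p)
out=[]
for g,a,b in((f,175,140),(t,195,320)):
    im=cv2.resize(g["color"][a:a+50,b:b+50],None,fx=8,fy=8,interpolation=cv2.INTER_CUBIC)
    dot=lambda w,c:cv2.circle(im,tuple(int(v) for v in (proj(g,w)-[b,a]+.5)*8),3,c,-1)
    dot(p,(0,0,255));dot(p-M[:,1]*19,(0,255,0));dot(p-M[:,1]*73,(0,255,255));
    B=np.array([447.3,-93.5,81]);y=np.array([np.cos(1.2322),np.sin(1.2322),0])
    for s in(-58,-30,0,30,58): dot(B+y*s,(255,0,255))
    out.append(im)
cv2.imwrite("pics/i6.png",np.hstack(out))
E
```

```text
[447.15052022 -93.25477325  68.05338419]
```

View pics/i6.png

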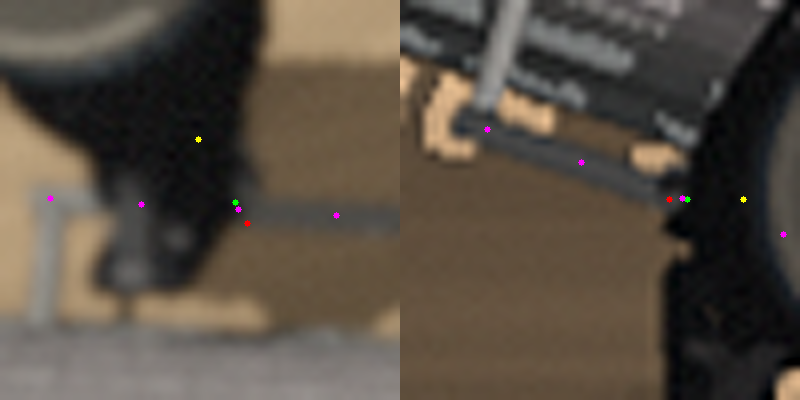

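```bash
python3 -m creep '-0.2 0 0 0 0; -0.4 0 0 0 0;-0.4 0 0 0 0'; python3 -m creep '0.4 0 0 0 0; 0.6 0 0 0 0; 0.8 0 0 0 0; 0.8 0 0 0 0'
```

```text
clock: 6.15
ee_pos: [443.3, -91.9, 68.1]
tcp_rot: [-0.697, 0.697, -0.119, 0.119]
wrist_force: [-0.2, -0.6, 0.9]
width: -0.003
clock: 6.65
ee_pos: [451.1, -94.7, 68.0]
tcp_rot: [-0.697, 0.697, -0.119, 0.119]
wrist_force: [0.3, -0.1, -0.4]
width: 0.003
```

```bash
python3 -m creep '-0.4 0 0 0 0; -0.4 0.2 0 0 0; -0.4 0.4 0 0 0; -0.4 0.4 0 0 0'; python3 -m creep '0 0.2 0 0 0; 0 0.4 0 0 0; 0 0.4 0 0 0'
```

```text
clock: 7.15
ee_pos: [447.0, -93.2, 63.8]
tcp_rot: [0.697, -0.697, 0.119, -0.119]
wrist_force: [-0.1, -0.4, -0.2]
width: -0.004
clock: 7.52
ee_pos: [447.1, -93.2, 59.8]
tcp_rot: [0.697, -0.697, 0.119, -0.119]
wrist_force: [0.7, -0.8, -1.1]
width: -0.001
```

```bash
python3 -m creep '-0.4 0 0 0 0; -0.7 0 0 0 0; -1 0 0 0 0; -1 0 0 0 0'; python3 -m creep '-0.3 0 0 0 0; -0.6 0 0 0 0; -0.6 0 0 0 0;-0.6 0 0 0 0'
```

```text
clock: 8.02
ee_pos: [437.6, -89.9, 60.2]
tcp_rot: [-0.697, 0.697, -0.119, 0.119]
wrist_force: [-0.0, -0.8, 0.1]
width: -0.003
clock: 8.52
ee_pos: [432.1, -88.0, 60.1]
tcp_rot: [-0.697, 0.697, -0.119, 0.119]
wrist_force: [0.3, -0.3, 0.9]
width: -0.005
```

```bash
cat > ov.py <<'E'
from h import *
import sys
def ov(tag,pts=[],boxes=((175,140),(195,320)),n=50,k=8):
    f=imaging.grab_frame("side");t=imaging.grab_frame("top")
    M,o=tool(0);p=o["ee_pos"];print(p,o["wrist_force"],o["width"])
    out=[]
    for g,(a,b) in zip((f,t),boxes):
        im=cv2.resize(g["color"][a:a+n,b:b+n],None,fx=k,fy=k,interpolation=cv2.INTER_CUBIC)
        dot=lambda w,c:cv2.circle(im,tuple(int(v) for v in (proj(g,w)-[b,a]+.5)*k),3,c,-1)
        dot(p,(0,0,255));dot(p-M[:,1]*73,(0,255,255))
        for w in pts: dot(np.array(w,float),(255,0,255))
        out.append(im)
    cv2.imwrite(f"pics/{tag}.png",np.hstack(out)); return f,t,M,o
E
python3 -c "
from ov import *
ov('j1')"
```

```text
[432.14118969 -87.97500872  60.08924751] [0.33586872 0.32310015 1.44971431] -0.0011056025071290478
```

View pics/j1.png

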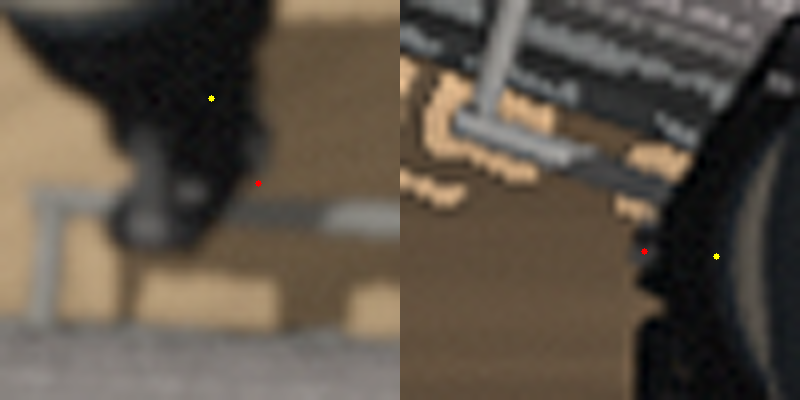

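```bash
python3 -c "
from ov import *
f,t,M,o=ov('j2')
for z in(40,60,80,100,120):
    w=onz(t,(640/8-.5+320,245/8-.5+195),z); print(z,w.round(0),(proj(f,w)-[140,175]+.5)*8)
im=cv2.resize(f['color'][150:220,130:210],None,fx=10,fy=10,interpolation=cv2.INTER_CUBIC)
im=cv2.convertScaleAbs(im,alpha=2.0,beta=10)
cv2.imwrite('pics/j3.png',im[:600])
im=cv2.resize(t['color'][190:250,380:450],None,fx=10,fy=10,interpolation=cv2.INTER_CUBIC)
cv2.imwrite('pics/j4.png',cv2.convertScaleAbs(im,alpha=2.0,beta=10))
"
```

```text
[432.13967736 -87.97535295  60.07541769] [-0.11250363  0.01104719  0.63789051] -0.002390870920963006
40 [ 434. -210.   40.] [-106.09181577  309.26181931]
60 [ 434. -202.   60.] [-99.99005466 284.03837313]
80 [ 435. -194.   80.] [-93.66176282 257.87849474]
100 [ 435. -186.  100.] [-87.09408657 230.72904959]
120 [ 435. -178.  120.] [-80.27318102 202.53280575]
```

View pics/j3.png

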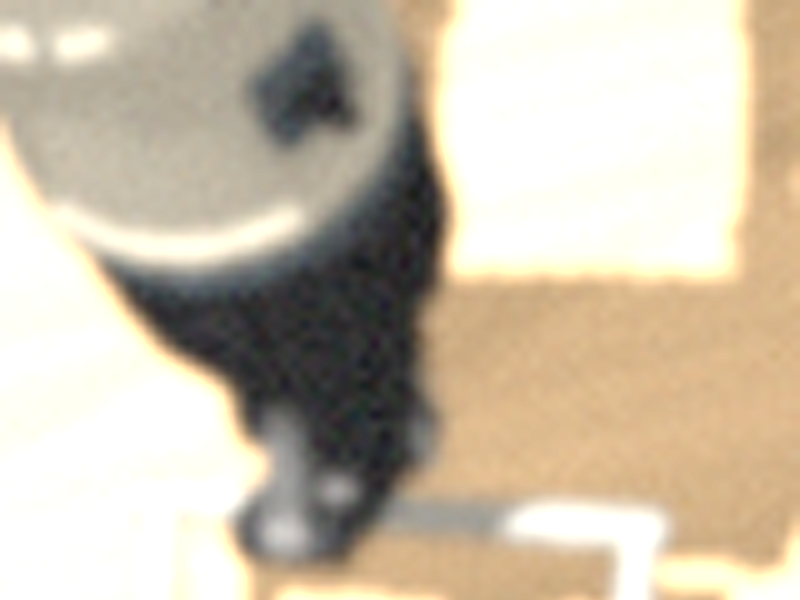

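View pics/j4.png

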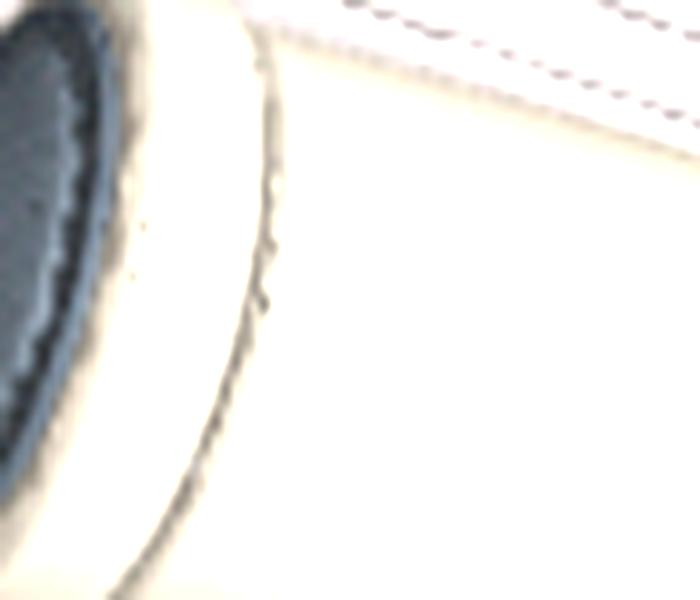

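```bash
python3 -c "
from ov import *
f,t,M,o=ov('j2')
for z in(40,60,80,100,120):
    w=onz(t,(238/8-.5+320,243/8-.5+195),z); print(z,w.round(0),(proj(f,w)-[130,150]+.5)*10)
print((proj(f,o['ee_pos'])-[130,150]+.5)*10)
im=cv2.resize(t['color'][205:245,335:375],None,fx=15,fy=15,interpolation=cv2.INTER_CUBIC)
im=cv2.convertScaleAbs(im,alpha=2.0,beta=10)
for z in(60,80,100): pass
cv2.circle(im,tuple(int(v) for v in (proj(t,o['ee_pos'])-[335,205]+.5)*15),3,(0,0,255),-1)
cv2.imwrite('pics/j4.png',im)
"
```

```text
[432.10592468 -87.96081095  60.0426678 ] [-0.42063506  0.24622158  0.23043012] -0.0033620984928094347
40 [434. -91.  40.] [427.29111274 516.92917741]
60 [435. -86.  60.] [432.59543338 486.34157934]
80 [435. -81.  80.] [438.09731188 454.61475521]
100 [435. -76. 100.] [443.80799464 421.68385209]
120 [435. -71. 120.] [449.73959823 387.47899931]
[423.42792142 479.48334607]
```

View pics/j4.png

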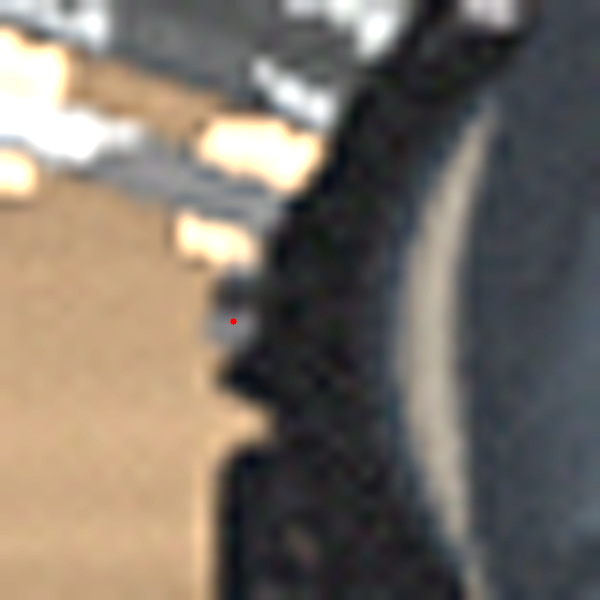

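```bash
python3 -m creep '-1 0 0 0 0; -2 0 0 0 0; -2.5 1 0 0 0; -2.5 2 0 0 0; -2.5 3 0 0 0; -2.5 3 0 0 0'; python3 -c "
from ov import *
f,t,M,o=ov('k1',n=50)
"
```

```text
clock: 9.57
ee_pos: [407.7, -79.5, 28.6]
tcp_rot: [0.697, -0.697, 0.12, -0.118]
wrist_force: [-0.2, -0.4, 0.3]
width: -0.001
[408.51527425 -79.68654181  29.92550805] [ 0.35332689 -0.06116716  0.05069068] -0.0010899855542880177
```

View pics/k1.png

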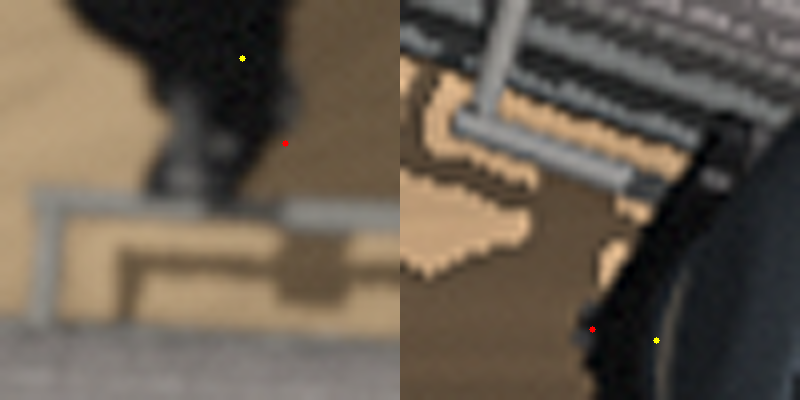

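```bash
python3 -m creep '0.7 -1.5 0 0 0; 1.4 -1.5 0 0 0; 1.8 -1.5 0 0 0;1.8 -1.5 0 0 0'; python3 -m creep '0.3 0 0 0 0; 0.6 0 0 0 0;0.6 0 0 0 0';  python3 -m creep '0.3 0 0 0 0; 0.6 0 0 0 0;0.6 0 0 0 0'
```

```text
clock: 10.18
ee_pos: [425.6, -85.7, 44.8]
tcp_rot: [0.697, -0.697, 0.119, -0.119]
wrist_force: [-0.1, -0.2, -0.5]
width: -0.001
clock: 10.55
ee_pos: [430.8, -87.5, 44.9]
tcp_rot: [0.697, -0.697, 0.119, -0.118]
wrist_force: [-1.6, 0.8, 0.1]
width: -0.0
clock: 10.92
ee_pos: [431.0, -87.6, 44.7]
tcp_rot: [0.698, -0.696, 0.124, -0.114]
wrist_force: [-27.2, 8.6, 14.7]
width: -0.002
```

```bash
python3 -m creep '-1 0 0 0 0; -2 0 0 0 0.36; -2 -2 0 0 0.36; -2 -5 0 0 0.36; -1 -7 0 0 0.36; 0 -7 0 0 0.36; 0.5 -7 0 0 0.36; 0.5 -7 0 0 0.36'; python3 - <<'E'
from h import *
M,o=tool(0);p=o["ee_pos"];print(p,(M.T@(np.array([447.3,-93.5,81])-p)).round(1),np.degrees(np.arctan2(M[1,0],M[0,0])))
E
```

```text
clock: 11.92
ee_pos: [441.0, -91.2, 113.5]
tcp_rot: [0.697, -0.697, 0.12, -0.118]
wrist_force: [0.0, 0.2, 0.6]
width: 0.358
[441.00454362 -91.1787658  113.50152583] [ 6.8 32.5 -0.1] -19.376939971625468
```

```bash
python3 -m creep '0.7 0 0 0 0.36; 0.7 2 0 0 0.36; 0.7 4 0 0 0.36;  0.7 5 0 0 0.36; 0.7 5 0 0 0.36';python3 -m creep '0 0.6 0 0 0.36; 0 1.2 0 0 0.36;0 1.7 0 0 0.36; 0 1.7 0 0 0.36'; python3 -m creep '0 0 0 0 0; 0 0 0 0 0; 0 0 0 0 0'
```

```text
clock: 12.55
ee_pos: [447.2, -93.3, 63.5]
tcp_rot: [0.697, -0.697, 0.12, -0.118]
wrist_force: [-0.1, -0.3, -0.1]
width: 0.36
clock: 13.05
ee_pos: [447.8, -93.5, 47.6]
tcp_rot: [0.697, -0.697, 0.119, -0.119]
wrist_force: [0.6, 0.3, 0.4]
width: 0.359
clock: 13.42
ee_pos: [447.1, -93.2, 48.4]
tcp_rot: [0.697, -0.697, 0.12, -0.118]
wrist_force: [-4.6, 1.4, 3.4]
width: 0.082
```

```bash
python3 -m creep '0 0 0 0 0; 0 0 0 0 0'
```

```text
clock: 13.68
ee_pos: [447.1, -93.2, 48.4]
tcp_rot: [0.697, -0.697, 0.12, -0.118]
wrist_force: [-4.9, 1.9, 3.9]
width: 0.087
```

```bash
python3 -m creep '0 0 0 0 0.36; 0 0 0 0 0.36; 0 0.5 0 0 0.36;0 0.9 0 0 0.36; 0 0.9 0 0 0.36';python3 -m creep '0 0 0 0 0; 0 0 0 0 0; 0 0 0 0 0; 0 0 0 0 0'
```

```text
clock: 14.3
ee_pos: [447.8, -93.5, 38.4]
tcp_rot: [0.697, -0.697, 0.119, -0.119]
wrist_force: [0.5, 0.0, 0.4]
width: 0.357
clock: 14.8
ee_pos: [447.1, -93.2, 39.2]
tcp_rot: [0.697, -0.697, 0.12, -0.118]
wrist_force: [-5.1, 2.6, 3.7]
width: 0.089
```

```bash
python3 -m creep '0.1 -0.7 0 0 0; 0.3 -1.43 0 0 0; 0.7 -2.84 0 0 0; 1.35 -4.56 0 0 0; 1.35 -4.56 0 0 0'
```

```text
clock: 15.42
ee_pos: [460.3, -97.9, 86.9]
tcp_rot: [0.697, -0.697, 0.12, -0.118]
wrist_force: [-10.4, 4.3, -0.0]
width: 0.09
```

```bash
python3 -c "
from ov import *
f,t,M,o=ov('l1')
"
```

```text
[459.82073132 -97.72638837  85.87969975] [-9.74639972  3.05615769  0.17625749] 0.08887803714147868
```

View pics/l1.png

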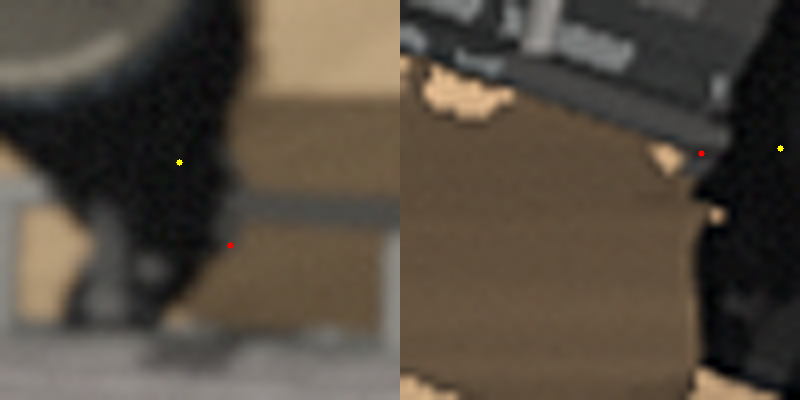

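```bash
python3 -m creep '0.75 -1.65 0 0 0; 1.65 -3.23 0 0 0; 2.7 -4.72 0 0 0; 4.1 -6.38 0 0 0; 4.1 -6.38 0 0 0'
```

```text
clock: 16.15
ee_pos: [500.6, -112.1, 152.1]
tcp_rot: [-0.697, 0.697, -0.118, 0.12]
wrist_force: [-8.4, 2.3, 5.6]
width: 0.086
```

```bash
python3 -m creep '1.65 -1.5 0 0 0; 3.4 -2.8 0 0 0; 5.25 -3.9 0 0 0; 7.25 -4.8 0 0 0; 7.25 -4.8 0 0 0'; python3 -c "
from ov import *
f,t,M,o=ov('l2',n=60,k=6,boxes=((180,120),(170,320)))
"
```

```text
clock: 16.77
ee_pos: [570.1, -136.5, 201.7]
tcp_rot: [-0.697, 0.697, -0.116, 0.122]
wrist_force: [-4.7, 1.5, 10.6]
width: 0.087
[ 569.45229172 -136.31342169  201.36324786] [-4.23098678  1.84940341 10.51606994] 0.08387832997571479
```

View pics/l2.png

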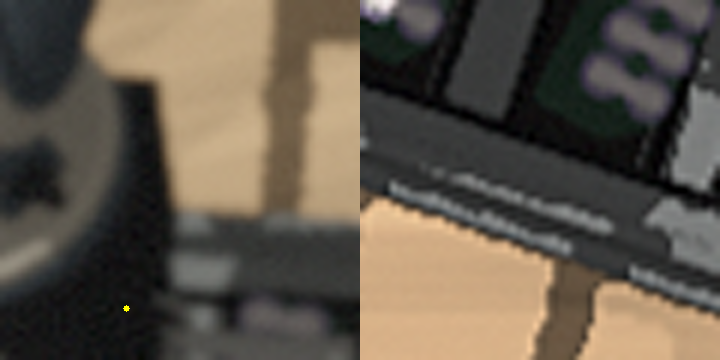

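```bash
python3 -m creep '2.1 -0.9 0 0 0; 4.2 -1.4 0 0 0; 6.2 -1.65 0 0 0; 7.1 -1.7 0 0 0; 7.1 -1.7 0 0 0'
```

```text
clock: 17.5
ee_pos: [637.1, -160.2, 216.6]
tcp_rot: [-0.697, 0.697, -0.116, 0.122]
wrist_force: [1.2, -0.5, 5.9]
width: 0.086
```

```bash
python3 -m creep '0 0 0 0 0.36; 0 0 0 0 0.36; 0 0 0 0 0.36; 0 -2 0 0 0.36; 0 -5 0 0 0.36; 0 -9 0 0 0.36;-5 -12 0 0 0.8; -11 -12 0 0 0.8; -17 -12 3 0 0.8; -22 -12 9 0 0.8; -26 -12 15 0 0.8; -30 -12 21 0 0.8'; python3 - <<'E'
from h import *
f=snap("side","6");t=snap("top","6");M,o=tool(0)
print(o["ee_pos"],o["q"],M.round(2))
E
```

```text
clock: 19.0
ee_pos: [430.3, 102.2, 333.6]
tcp_rot: [0.697, -0.697, 0.119, -0.12]
wrist_force: [1.2, 0.4, 0.1]
width: 0.8
[429.56284681 105.61275664 334.07667644] [ 0.16261518 -0.25715689  1.32103729  0.00208112  2.07649807  0.49322828] [[ 0.95  0.    0.32]
 [-0.32  0.    0.95]
 [ 0.   -1.    0.  ]]
```

View pics/side6.png

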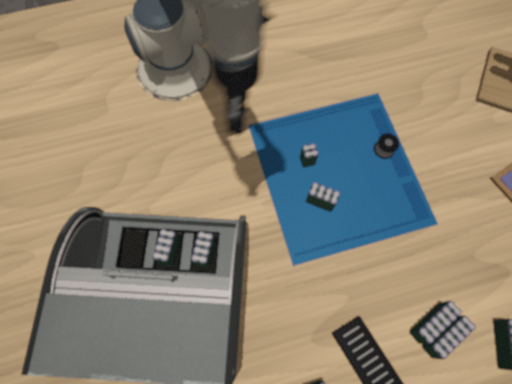

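View pics/top6.png

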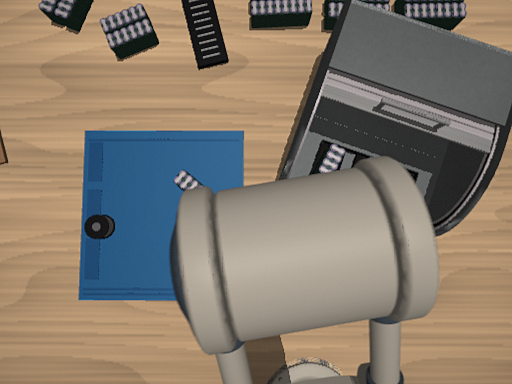

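```bash
python3 -c "
from ov import *
f=imaging.grab_frame('side');t=imaging.grab_frame('top');M,o=tool(0);p=o['ee_pos']
k=9;a,b=65,205
im=cv2.resize(f['color'][a:a+65,b:b+65],None,fx=k,fy=k,interpolation=cv2.INTER_CUBIC);im=cv2.convertScaleAbs(im,alpha=2.2)
for h,c in((0,(0,0,255)),(30,(255,0,0)),(73,(0,255,255)),(118,(0,255,0))):
  for dx in(-34,0,34): cv2.circle(im,tuple(int(v) for v in (proj(f,p-M[:,1]*h+M[:,0]*dx)-[b,a]+.5)*k),3,c,-1)
a,b=205,75
im2=f['color'][205:305,70:260];k=3
im2=cv2.resize(f['color'][205:305,70:260],None,fx=4,fy=4,interpolation=cv2.INTER_CUBIC)
L=np.array([642.5,-162.3,0]);ex=np.array([.9432,-.3322,0]);ey=np.array([.3322,.9432,0])
def d(x,y,z,c): cv2.circle(im2,tuple(int(v) for v in (proj(f,L+ex*x+ey*y+[0,0,z])-[70,205]+.5)*4),3,c,-1)
for by in(-90,0,90):
  for sx in(-48,0,48):
    for sy in(-28,0,28): d(-97+sx,by+sy,20 if by==-90 else 87,(0,0,255))
for s in(-58,58): d(0,s,255,(255,0,255))
for s in(-175,175):d(-172,s,60,(0,255,255))
cv2.imwrite('pics/m1.png',im);cv2.imwrite('pics/m2.png',im2)
print(p)
"
```

```text
[431.07955407 101.5911331  333.58971197]
```

View pics/m1.png

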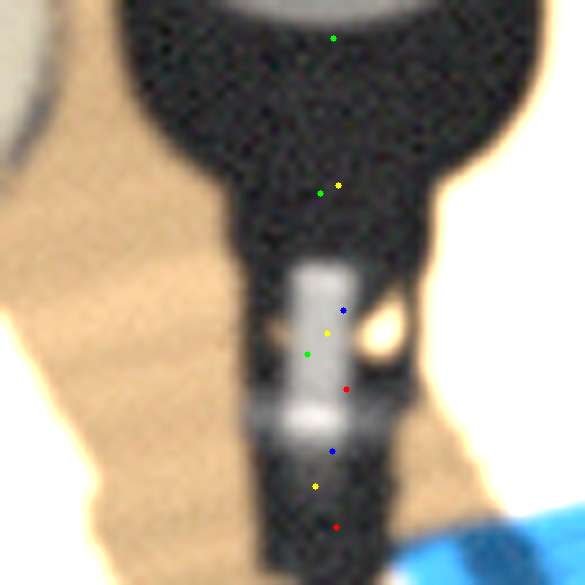

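View pics/m2.png

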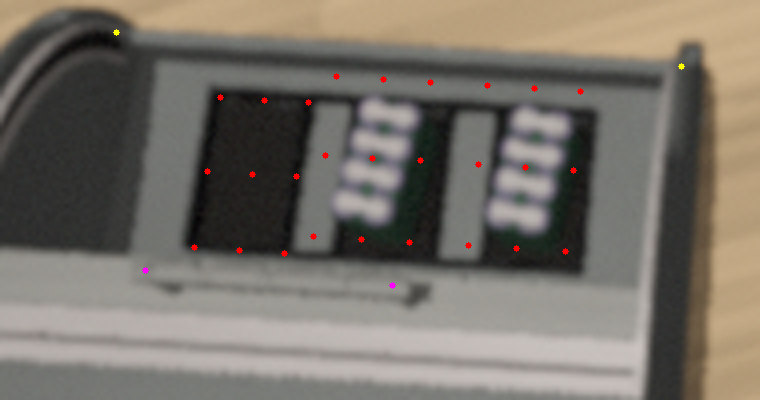

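```bash
python3 -m creep '0 5 0 0 0; 0 10 0 0 0; 0 15 0 0 0; 0 20 0 0 0; 0 25 0 0 0; 0 29 0 0 0; 0 31 0 0 0; 0 32 0 0 0; 0 32 0 0 0'; python3 -c "
from ov import *
f=imaging.grab_frame('side');t=imaging.grab_frame('top');M,o=tool(0);p=o['ee_pos'];print(p,o['wrist_force'],o['width'])
k=9;a,b=90,205
im=cv2.resize(f['color'][a:a+65,b:b+65],None,fx=k,fy=k,interpolation=cv2.INTER_CUBIC);im=cv2.convertScaleAbs(im,alpha=2.2)
for h,c in((0,(0,0,255)),(30,(255,0,0)),(73,(0,255,255)),(118,(0,255,0))):
  for dx in(-12,12): cv2.circle(im,tuple(int(v) for v in (proj(f,p-M[:,1]*h+M[:,0]*dx)-[b,a]+.5)*k),3,c,-1)
cv2.imwrite('pics/n1.png',im)
"
```

```text
clock: 20.32
ee_pos: [431.5, 99.7, 13.2]
tcp_rot: [-0.697, 0.697, -0.12, 0.119]
wrist_force: [0.5, 0.6, -0.0]
width: 0.002
[432.34856851 100.32584125  14.63944604] [-0.07244251  0.3063069   0.37502809] 0.004474855137821643
```

View pics/n1.png

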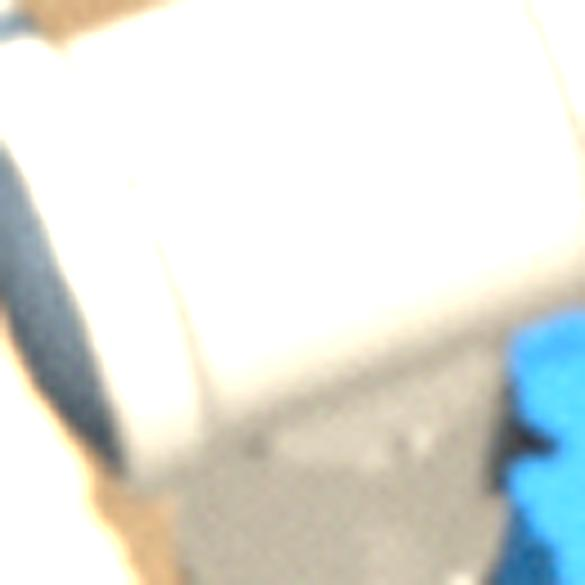

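```bash
python3 -c "
from ov import *
f=imaging.grab_frame('side');M,o=tool(0);p=o['ee_pos']
k=9;b,a=(proj(f,p)-32).astype(int);print(b,a)
im=cv2.resize(f['color'][a:a+65,b:b+65],None,fx=k,fy=k,interpolation=cv2.INTER_CUBIC);im=cv2.convertScaleAbs(im,alpha=2.2)
for h,c in((0,(0,0,255)),(30,(255,0,0)),(73,(0,255,255)),(118,(0,255,0))):
  for dx in(-12,12): cv2.circle(im,tuple(int(v) for v in (proj(f,p-M[:,1]*h+M[:,0]*dx)-[b,a]+.5)*k),3,c,-1)
cv2.imwrite('pics/n1.png',im)
"
```

```text
212 153
```

View pics/n1.png

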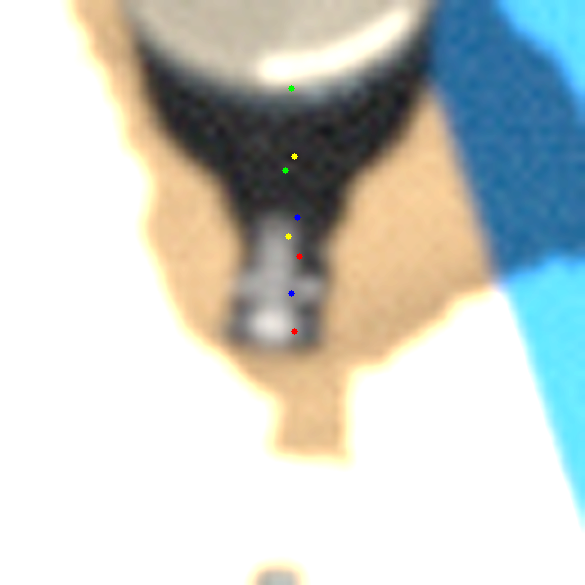

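```bash
python3 -m creep '0 0.5 0 0 0; 0 0.9 0 0 0; 0 0.9 0 0 0'; python3 -m creep '0 0.4 0 0 0; 0 0.8 0 0 0; 0 0.8 0 0 0';python3 -c "
from ov import *
M,o=tool(0);print(o['ee_pos'],o['wrist_force'])"
```

```text
clock: 20.85
ee_pos: [431.1, 100.7, 4.0]
tcp_rot: [-0.697, 0.697, -0.119, 0.119]
wrist_force: [0.0, 0.2, -0.7]
width: -0.001
clock: 21.22
ee_pos: [431.1, 100.7, -4.1]
tcp_rot: [-0.697, 0.697, -0.119, 0.119]
wrist_force: [-0.6, 0.5, 0.0]
width: 0.0
[431.1188826  100.68569783  -4.05521841] [-0.63544676  0.54627455  0.04369966]
```

```bash
python3 -m creep '0 0.4 0 0 0; 0 0.8 0 0 0; 0 0.8 0 0 0'; python3 -m creep '0 0.3 0 0 0; 0 0.6 0 0 0; 0 0.6 0 0 0'; python3 -m creep '0 0.3 0 0 0; 0 0.6 0 0 0; 0 0.6 0 0 0'
```

```text
clock: 21.6
ee_pos: [431.1, 100.7, -12.0]
tcp_rot: [-0.697, 0.697, -0.119, 0.119]
wrist_force: [0.6, 0.8, -0.3]
width: 0.001
clock: 21.98
ee_pos: [431.2, 100.7, -17.9]
tcp_rot: [-0.697, 0.697, -0.119, 0.119]
wrist_force: [-0.9, -0.4, 0.7]
width: -0.003
clock: 22.35
ee_pos: [431.2, 100.7, -23.9]
tcp_rot: [-0.697, 0.697, -0.119, 0.119]
wrist_force: [0.8, 0.4, -0.1]
width: -0.003
```

```bash
python3 -m creep '0 0.3 0 0 0; 0 0.3 0 0 0'; python3 -m creep '0 0.3 0 0 0; 0 0.3 0 0 0'; python3 -m creep '0 0.3 0 0 0; 0 0.3 0 0 0'
```

```text
clock: 22.6
ee_pos: [431.3, 100.7, -26.8]
tcp_rot: [-0.697, 0.697, -0.119, 0.119]
wrist_force: [-0.5, -0.1, 0.0]
width: 0.002
clock: 22.85
ee_pos: [431.8, 100.8, -29.2]
tcp_rot: [0.697, -0.697, 0.119, -0.119]
wrist_force: [-0.1, 0.1, 3.2]
width: -0.002
clock: 23.1
ee_pos: [431.9, 100.8, -29.2]
tcp_rot: [0.697, -0.697, 0.119, -0.119]
wrist_force: [-11.0, -2.5, 20.9]
width: 0.001
```

```bash
python3 -m creep '0 -5 0 0 0; 0 -10 0 0 0.9; 0.5 -14 3 10 0.9; 1.1 -15.3 8 19.6 0.9; 1.8 -15.3 13 19.6 0.9; 2.6 -15.3 18 19.6 0.9; 2.9 -15.3 20.4 19.6 0.9; 2.9 -15.3 20.4 19.6 0.9; 2.9 -15.3 20.4 19.6 0.9'; python3 -c "
from ov import *
f,t,M,o=ov('p1',n=75,k=5,boxes=((140,280),(150,150)),pts=[(526.9,283.8,70)])
p=o['ee_pos'];print(np.degrees(np.arctan2(M[1,0],M[0,0])),(M.T@(np.array([526.9,283.8,5])-p)).round(1))"
```

```text
clock: 24.22
ee_pos: [526.2, 282.8, 120.2]
tcp_rot: [-0.666, 0.667, -0.236, 0.236]
wrist_force: [-0.4, 0.0, 0.4]
width: 0.902
[526.30981123 282.54855716 120.68884174] [ 0.20534425 -0.73840481  1.04029737] 0.8999399821055919
-39.02561282193785 [ -0.4 115.7   1.4]
```

View pics/p1.png

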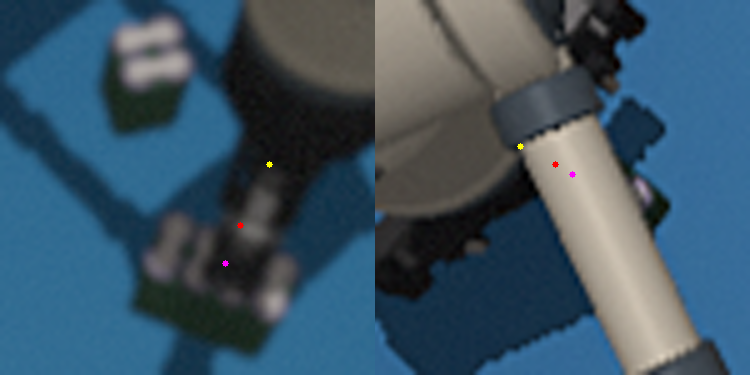

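```bash
python3 -m creep '0 4 0.1 0 0.9; 0 8 0.1 0 0.9; 0 10 0.1 0 0.9; 0 11.5 0.1 0 0.9; 0 11.5 0.1 0 0.9'; python3 -m creep '0 0 0 0 0; 0 0 0 0 0; 0 0 0 0 0; 0 0 0 0 0; 0 0 0 0 0'
```

```text
clock: 24.95
ee_pos: [526.9, 284.0, 5.2]
tcp_rot: [-0.666, 0.667, -0.236, 0.236]
wrist_force: [0.3, 0.2, 0.6]
width: 0.903
clock: 25.58
ee_pos: [528.2, 284.7, 7.1]
tcp_rot: [0.667, -0.666, 0.235, -0.237]
wrist_force: [0.7, 0.2, 6.0]
width: 0.428
```

```bash
python3 -m creep '0 -1 0 0 0; 0 -2 0 0 0; 0 -3 0 0 0; 0 -5 0 0 0; 0 -9 0 0 0; 0 -13 0 0 0; 0 -13 0 0 0'; python3 -c "
from ov import *
f,t,M,o=ov('p2',n=75,k=5,boxes=((140,280),(150,150)))
p=o['ee_pos'];print(np.degrees(np.arctan2(M[1,0],M[0,0])),o['q'])"
```

```text
clock: 26.45
ee_pos: [529.3, 285.4, 141.6]
tcp_rot: [0.669, -0.664, 0.233, -0.238]
wrist_force: [0.6, -0.2, -4.6]
width: 0.422
[527.13973453 284.36542028 135.51831475] [ 0.18541686 -0.40888694 -4.14379339] 0.4232430889489082
-38.96911553306685 [4.37897482e-01 8.44592045e-02 1.35522810e+00 2.13074093e-05
 1.70142969e+00 1.11803959e+00]
```

View pics/p2.png

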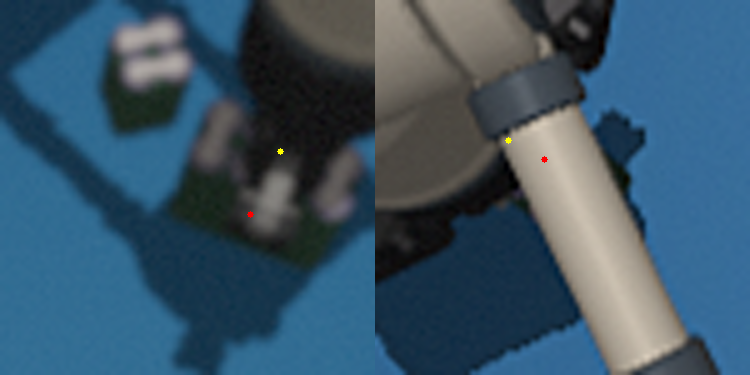

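```bash
python3 -m creep '0 -4 0 0 0; 1.55 -8 -2 8 0; 4.6 -8.5 -5.9 16 0; 7.7 -8.5 -9.8 24 0; 10.8 -8.5 -13.7 32 0; 13.9 -8.5 -17.6 40 0; 17 -8.5 -21.6 48 0; 20.1 -8.5 -25.5 56 0; 23.2 -8.5 -29.4 63 0; 26.3 -8.5 -33.3 70.4 0; 29.4 -8.5 -37.2 70.4 0; 30.95 -8.5 -39.2 70.4 0'; python3 -m creep '0 0 0 0 0;0 0 0 0 0;0 0 0 0 0'; python3 -c "
from ov import *
f,t,M,o=ov('s1',n=100,k=4,boxes=((170,80),(120,330)),pts=[(521.1,-215,20)])
snap('side','s1')
p=o['ee_pos'];print(np.degrees(np.arctan2(M[1,0],M[0,0])),o['q'],(M.T@(np.array([521.1,-215,22])-p)).round(1))"
```

```text
clock: 28.05
ee_pos: [519.9, -217.3, 217.1]
tcp_rot: [0.407, -0.409, 0.579, -0.576]
wrist_force: [0.4, 0.7, -4.5]
width: 0.427
clock: 28.42
ee_pos: [521.2, -214.0, 219.9]
tcp_rot: [0.409, -0.409, 0.577, -0.576]
wrist_force: [-0.2, -0.3, -4.4]
width: 0.43
[ 521.3472605  -214.12055581  220.43633602] [-0.85103216 -0.02755084 -3.57122965] 0.4289697161168613
-109.28775065005281 [-4.50132659e-01 -2.66455244e-03  1.29466873e+00  1.08227325e-04
  1.84967732e+00  1.45732821e+00] [9.000e-01 1.984e+02 1.000e-01]
```

View pics/s1.png

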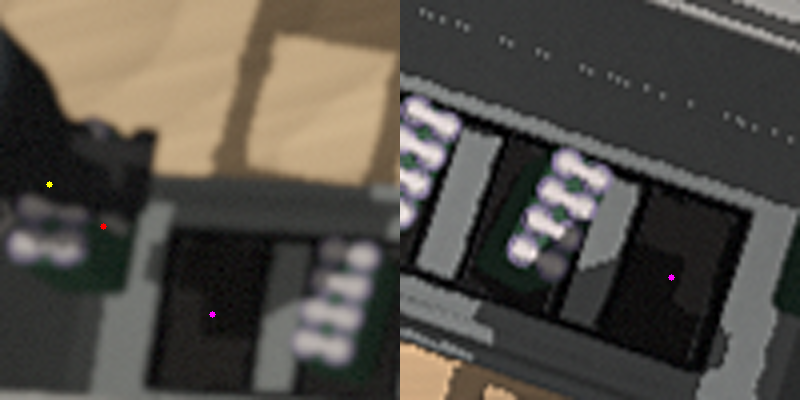

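```bash
python3 -m creep '0 3 0 0 0; 0 7 0 0 0; 0 11 0 0 0; 0.1 14.5 0 0 0; 0.1 17 0 0 0; 0.1 17 0 0 0;0.1 17 0 0 0'; python3 -c "
from ov import *
f,t,M,o=ov('s2',n=75,k=5,boxes=((210,90),(140,350)),pts=[(521.1,-215,20)])
p=o['ee_pos'];print(np.degrees(np.arctan2(M[1,0],M[0,0])),(M.T@(np.array([521.1,-215,22])-p)).round(1))"
```

```text
clock: 29.45
ee_pos: [521.7, -216.1, 52.1]
tcp_rot: [-0.409, 0.408, -0.576, 0.578]
wrist_force: [0.1, -0.2, -3.5]
width: 0.424
[ 522.02188201 -216.42584889   52.71574173] [-0.65297736  0.35020064 -3.04873418] 0.4238775511812022
-109.35656039164637 [-1.1 30.7 -1.4]
```

View pics/s2.png

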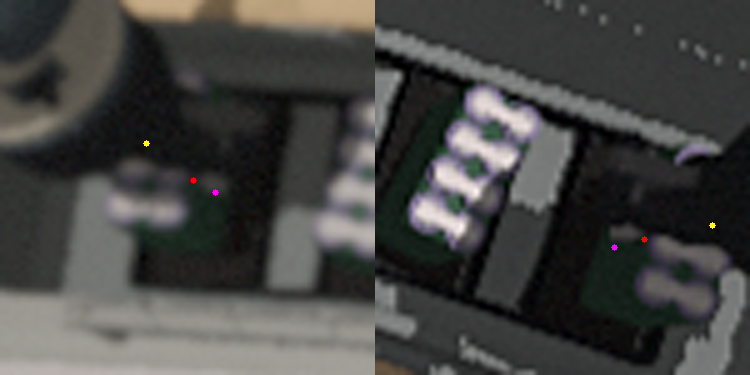

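```bash
python3 -c "
from ov import *
f=imaging.grab_frame('side');t=imaging.grab_frame('top')
c=np.array([521.1,-215.0]);ex=np.array([.9432,-.3322]);ey=np.array([.3322,.9432])
for g,uv in((f,(118.9,251.5)),(t,(410.1,198.5))):
  for z in(118,105):
    w=onz(g,uv,z)[:2]-c;print(z,(w@ex).round(1),(w@ey).round(1))
"
```

```text
118 29.9 1.7
105 27.4 -2.8
118 -30.8 1.1
105 -28.2 -3.8
```

```bash
python3 -m creep '0 0.8 0 0 0; 0 1.6 0 0 0; 0 2.3 0 0 0; 0 2.6 0 0 0; 0 2.6 0 0 0'; python3 -m creep '0 0.2 0 0 0; 0 0.4 0 0 0; 0 0.4 0 0 0'
```

```text
clock: 30.28
ee_pos: [521.0, -216.1, 24.4]
tcp_rot: [-0.409, 0.409, -0.577, 0.577]
wrist_force: [-0.2, -1.2, -3.9]
width: 0.425
clock: 30.65
ee_pos: [521.3, -216.3, 24.1]
tcp_rot: [-0.409, 0.408, -0.576, 0.578]
wrist_force: [-8.2, 2.5, 13.0]
width: 0.43
```

```bash
python3 -m creep '0 -0.1 0 0 0.43; 0 -0.1 0 0 0.6; 0 -0.1 0 0 0.6; 0 -0.1 0 0 0.6; 0 -1 0 0 0.6; 0 -3 0 0 0.6; 0 -7 0 0 0.6; 0 -12 0 0 0.6; 0 -18 0 0 0.6; 0 -23 -3 0 0.6; 0 -25 -8 0 0.6; 0 -25 -12 0 0.6'; python3 -c "
from ov import *
f=snap('side','z');t=snap('top','z');M,o=tool(0);print(o['ee_pos'],o['wrist_force'])
cv2.imwrite('pics/z1.png',np.hstack([cv2.resize(f['color'][210:300,60:160],None,fx=4,fy=4,interpolation=cv2.INTER_CUBIC),cv2.resize(t['color'][130:220,340:440],None,fx=4,fy=4,interpolation=cv2.INTER_CUBIC)]))"
```

```text
clock: 32.15
ee_pos: [406.9, -176.0, 275.3]
tcp_rot: [-0.41, 0.408, -0.575, 0.579]
wrist_force: [0.4, -0.0, 0.1]
width: 0.601
[ 405.68203484 -175.48186474  274.38225574] [ 0.61437187 -1.07125906  0.66804078]
```

View pics/z1.png

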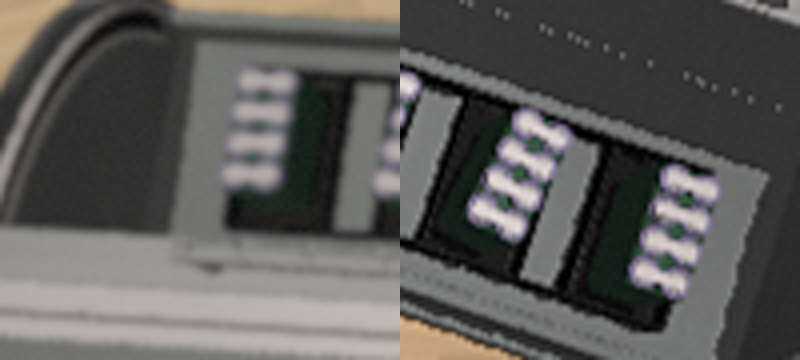

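View pics/sidez.png

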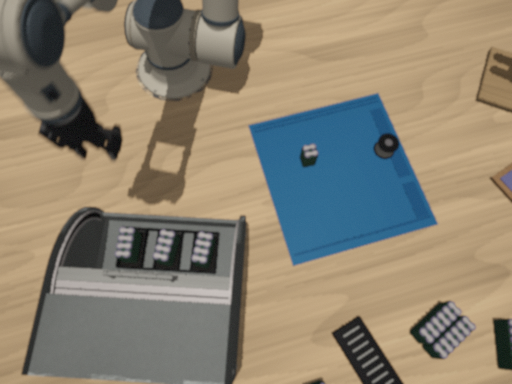

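Pack stands in the bay; a quick triangulation of its cap centre before handing in.

```bash
python3 -c "
from ov import *
f=imaging.grab_frame('side');t=imaging.grab_frame('top')
ms,ps=caps(f['color'],(114,224,136,260));mt,pt=caps(t['color'],(396,168,422,208))
ps=ps[[True]*len(ps)];print(len(ps),len(pt),ps.min(0),ps.max(0),pt.min(0),pt.max(0))
# caps extents from zoom picture
s=((261/4+60-.5),(130/4+210-.5));q=((676-400)/4+340-.5,232/4+130-.5)
w,e=tri([f,t],[s,q]);print(w,e)
d=w[:2]-[521.1,-215];print(d@[.9432,-.3322],d@[.3322,.9432])
a=onz(t,((690-400)/4+340-.5,185/4+130-.5),87)-onz(t,((659-400)/4+340-.5,279/4+130-.5),87);print(np.degrees(np.arctan2(a[1],a[0])))
"
```

```text
549 582 [114 224] [135 259] [398 168] [421 207]
[ 519.66185075 -216.40429387   80.46446376] [0.3, 0.3]
-0.8899559533004064 -1.802283155609888
-19.722325777675493
```

```bash
python3 -c "
from cell import r
print(r.get_obs()['clock'],r.sign_off())"
```

```text
the job is handed in; nothing more can be done
32.35 None
```

The shutter is open and staying up by itself, the eight-cell pack is standing in the empty bay, and I handed the job in at 32.4 s of the 56 s allowed. The hand-in gives no verdict.

**What I did**
- I gripped the pull bar and carried it round its circle to the open stop, then let go. It was still open in every later picture.
- I lifted the pack off the mat, lowered it into the bay at locker y = -90 until the wrist force showed it resting on the floor, and then let go and backed away.

**Last checks**
- **Pack position:** triangulated from the two cameras, the pack's centre is about 1 mm off along the bay and 2 mm off across it. Its turn matches the bay to about 0.3°.
- **Other items:** the stored packs, the half-built pack and the reel look unmoved in the last pictures. I did not re-measure them.

**What failed or disagreed**
- **Tool height:** my first close on the bar caught nothing. I felt for the bar and then for the bare bench, and the real fingertips turned out to be about 29 mm above the reported TCP height. I corrected every later height for this. While feeling for the bar I pressed on it with up to about 32 N.
- **Pack height:** the last camera measurement put the cell tops at about 80 mm, where 87 mm is expected. I took this as camera error, because the floor contact came at the tool height expected from the pick-up.

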